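Line up the little pots by height beside the key stand

ROBOT

A 7-joint arm with a two-finger parallel gripper is mounted at the origin on the work surface. World frame = base frame: x ahead of the robot, y to its left, z up, the work surface at z = 0. Lengths are in m, angles in rad, forces in N, time in s.
With the tool pointing down it reaches from about 0.4 to 0.875 m from the base axis. Payload 19.3 kg.
Tool frame: the origin (TCP) lies at the very end of the fingers, on their centre line; the grasp point (between the pads) lies 19 mm behind it; z points along the fingers, y is the line along which they close (so a half turn about z gives the same grasp; the last joint's range is limited). The gripper opens to 85 mm and grips with 20 to 120 N. Pads are 22 mm wide; open, the fingers measure 114 mm over their backs; the gripper's body (76 mm by 85 mm) begins 54 mm behind the grasp point. The pads swing forward as they close: fully open they stand 13 mm farther back than shut.
Start: joints at [1.271, 0.521, -0.036, 1.599, 0.021, 1.021, -0.113], TCP at [0.142, -0.609, 0.231] pointing down, gripper open.
Joint ranges: [-2.91, 2.91], [-0.3, 2.13], [-1.5, 1.42], [0.17, 2.43], [-1.26, 4.41], [0.16, 1.93], [-2.52, 2.52]. Speed limits (rad/s): [1.89, 1.89, 2.39, 2.39, 3.01, 3.01, 3.01].

INTERFACE

Orientations are given as [roll, pitch, yaw] about the fixed x, y, z axes, in that order (R = Rz(yaw) Ry(pitch) Rx(roll)).
In Python, from workcell import bot gives the robot as it stands.
- The arm moves only by the tool servo_tool, never from a script. Its argument "plan" is a list of rows, each a list of 7 numbers: the finger opening in cm, from 0 to 8.54, then the shift along the tool's x, y, z in cm, then the turn, a rotation vector about the tool's x, y, z in degrees. In form: [[fingers, x, y, z, wx, wy, wz], ...]. A call has 1 to 10 rows; each row is the pose to reach, as a shift and turn from the pose commanded when the call began, along the tool's axes at that moment; what a row does not reach only later rows make up. A row lasts 1/10 s, in which the tool goes at most 50 mm and 8.59 degrees, less where a joint would pass 70% of its speed; a pose out of reach is approached as far as the arm can. A call with a gripper value outside its range is refused whole. The fingers move at their own pace and stop on an object; "force" is the grip in N (left out, the last holds). Time passes only in rows, so rows that repeat a pose let the fingers close. It gives the time, the measured TCP pose, the force, the opening and the grip force at its end, in the units of the state.
- bot.observe(): the state, without advancing time (a new reading comes with each control period).
- bot.grab_frame(name): name is "scene" or "side" or "wrist"; returns a dict with "frame" (420x560x3 uint8, blue, green, red), "mtx" (3x3 intrinsics, pixels), "R" (3x3) and "t" (3): a world point X has camera coordinates R X + t; the wrist camera has in their place "T_tool_cam" (4x4, takes a point from camera to tool coordinates, whose origin is the TCP and whose axes are the flange's). Camera axes: x right, y down, z forward; pixel columns grow to the right and rows downward; lengths in m; the calibration is good to about 2 mm. A picture is of the moment at which its call begins: read the wrist's pose just before it. There is no depth.
- bot.job_done(): hands the job in; it is judged then, once.
The state is a dict: "clock": time; "qpos": joint angles; "qd": joint speeds; "joint_efforts": joint torques, N m; "position": TCP position; "tool_rot": TCP orientation; "force": force on the tool from outside, world axes, zero at the start; "moment": the same for the moment, N m; "grip_width": finger opening in m; "finger_force": force on a finger pad.
Only numpy, scipy, OpenCV 4.12 (cv2) and the standard library are available. Lean on these libraries where they do the work, as an engineer would, in place of code of your own. Each camera call takes 0.05 s, during which the arm holds its last target. There are 200 camera calls.

TASK

Set the four small white ceramic pots out on the wooden ledge in order of height, one upright in the middle of each cork disc: the tallest on the disc nearest the key stand, then ever shorter, with the shortest at the far end. Do not tip any pot over on the way, and let go of them all.

Things in the scene. Friction and masses are not known exactly. Their poses are not given: they have to be found in the camera images.
- pot28_mid (a point): Plain white ceramic pot, open at the top, straight round wall: 28 mm tall, 46 mm outside diameter (wall 3.5 mm, foot ring slightly narrower in the lowest 5 mm). Loose, standing upright on the shelf, mouth up. The point is on its axis, half-way up (14 mm above its underside); z is its axis, upwards.
- pot39_mid (a point): Plain white ceramic pot, open at the top, straight round wall: 39 mm tall, 32 mm outside diameter (wall 3.5 mm, foot ring slightly narrower in the lowest 5 mm). Loose, standing upright on the shelf, mouth up. The point is on its axis, half-way up (19.5 mm above its underside); z is its axis, upwards.
- pot50_mid (a point): Plain white ceramic pot, open at the top, straight round wall: 50 mm tall, 52 mm outside diameter (wall 3.5 mm, foot ring slightly narrower in the lowest 5 mm). Loose, standing upright on the shelf, mouth up. The point is on its axis, half-way up (25 mm above its underside); z is its axis, upwards.
- pot61_mid (a point): Plain white ceramic pot, open at the top, straight round wall: 61 mm tall, 40 mm outside diameter (wall 3.5 mm, foot ring slightly narrower in the lowest 5 mm). Loose, standing upright on the shelf, mouth up. The point is on its axis, half-way up (30.5 mm above its underside); z is its axis, upwards.
- disc1_top (a point): One of four identical fixed cork discs, 62 mm diameter, 3 mm thick, on top of the ledge. The point is the centre of its upper face, 18 mm above the shelf. The four stand in one row, 80 mm apart; their numbers say nothing about their order along the row.
- disc2_top (a point): One of four identical fixed cork discs, 62 mm diameter, 3 mm thick, on top of the ledge. The point is the centre of its upper face, 18 mm above the shelf. The four stand in one row, 80 mm apart; their numbers say nothing about their order along the row.
- disc3_top (a point): One of four identical fixed cork discs, 62 mm diameter, 3 mm thick, on top of the ledge. The point is the centre of its upper face, 18 mm above the shelf. The four stand in one row, 80 mm apart; their numbers say nothing about their order along the row.
- disc4_top (a point): One of four identical fixed cork discs, 62 mm diameter, 3 mm thick, on top of the ledge. The point is the centre of its upper face, 18 mm above the shelf. The four stand in one row, 80 mm apart; their numbers say nothing about their order along the row.
- ledge: Fixed dark wooden ledge, 84 mm (its x) by 350 mm (its y) by 15 mm high, lying flat on the shelf; origin at the centre of its underside. The disc centres lie on its y axis at -120, -40, 40 and 120 mm. Its y axis runs within 0.15 rad of the world's y.
- key_stand: Clear acrylic key stand on a round steel base 90 mm across, 178 mm high, with a turntable, four arms and hanging keys; fixed to the shelf a little beyond one end of the ledge (at its +y or its -y end: it changes). An amber glass bottle with a label, 110 mm high, stands beyond the other end. Origin at the centre of the base's underside.
Things that resemble listed ones, but are neither listed nor needed, are in the scene too. Leave any blue or turquoise look-alike of the key_stand alone.

How it is judged:
At the end, for the whole second after the job is handed in: Counting from the ledge's key-stand end, the 61, 50, 39 and 28 mm pots stand one on each cork disc, each centred within 12 mm along and across the ledge, resting on the disc (height within 4 mm), upright within 0.12 rad and at rest (((y of key_stand in the frame of ledge above 0 m and y of pot61_mid in the frame of ledge between 0.108 and 0.132 m and y of pot50_mid in the frame of ledge between 0.028 and 0.052 m and y of pot39_mid in the frame of ledge between -0.052 and -0.028 m and y of pot28_mid in the frame of ledge between -0.132 and -0.108 m) or (y of key_stand in the frame of ledge below 0 m and y of pot61_mid in the frame of ledge between -0.132 and -0.108 m and y of pot50_mid in the frame of ledge between -0.052 and -0.028 m and y of pot39_mid in the frame of ledge between 0.028 and 0.052 m and y of pot28_mid in the frame of ledge between 0.108 and 0.132 m)) and x of pot28_mid in the frame of ledge between -0.012 and 0.012 m and z of pot28_mid in the frame of ledge between 0.028 and 0.036 m and angle between each of pot28_mid, pot39_mid, pot50_mid, pot61_mid's own z axis and vertical below 0.12 rad and linear speed of each of pot28, pot39, pot50, pot61 below 0.02 m/s and x of pot39_mid in the frame of ledge between -0.012 and 0.012 m and z of pot39_mid in the frame of ledge between 0.0335 and 0.0415 m and x of pot50_mid in the frame of ledge between -0.012 and 0.012 m and z of pot50_mid in the frame of ledge between 0.039 and 0.047 m and x of pot61_mid in the frame of ledge between -0.012 and 0.012 m and z of pot61_mid in the frame of ledge between 0.0445 and 0.0525 m); the robot touches nothing.
It fails at once if a pot was tipped over (more than 0.8 rad) (angle between any of pot28_mid, pot39_mid, pot50_mid, pot61_mid's own z axis and vertical above 0.8 rad).
It also fails if it takes over 102 s, if anything falls off the work surface, if the arm or the gripper's body presses on something with over 40 N, if the wrist force passes 120 N, or if a joint passes its speed limit or range.

## Working session

There is one attempt and no reset: what is moved stays moved. The work goes in short steps, Python scripts to look and compute and a tool call to move; the robot and the scene stay as the last step left them, time stands still between calls to the robot, and variables do not carry over. Pictures are saved under pics/ and viewed, at most 14 in all, crops included, and the job is handed in when it is done.

Besides the shell and the picture viewer there is one more tool, called after ">>>" as name(argument=value, ...), one argument or row to a line, values as JSON. servo_tool: Moves the arm, as the interface text tells. Its arguments: {"type":"object","properties":{"plan":{"type":"array","items":{"type":"array","items":{"type":"number"}}},"force":{"type":"number"}},"required":["plan"]}

```bash
mkdir -p pics
python3 - <<'E'
from workcell import bot
import cv2,pickle
s=bot.observe();print({k:s[k] for k in("clock","position","tool_rot","grip_width")})
d={n:bot.grab_frame(n) for n in("scene","side","wrist")}
pickle.dump(d,open('f0.pkl','wb'))
for n in d: cv2.imwrite(f'pics/{n}0.png',d[n]["frame"])
print(d["wrist"]["T_tool_cam"],d["scene"]["R"],d["scene"]["t"],d["side"]["R"],d["side"]["t"])
E
```

```text
{'clock': 0.0, 'position': array([ 0.14224084, -0.60826695,  0.23074297]), 'tool_rot': array([-3.14049460e+00,  1.15586986e-04,  2.29830710e-01]), 'grip_width': 0.08571840937196759}
[[ 3.97443620e-04 -9.62007166e-01 -2.73023908e-01  7.03922218e-02]
 [ 9.99999915e-01  4.12144277e-04  3.50825830e-06  2.99249559e-04]
 [ 1.09150271e-04 -2.73023886e-01  9.62007248e-01 -1.42582322e-01]
 [ 0.00000000e+00  0.00000000e+00  0.00000000e+00  1.00000000e+00]] [[-0.77046646  0.63747987 -0.00092246]
 [ 0.52321318  0.63153425 -0.57219967]
 [-0.36418321 -0.44134329 -0.82011383]] [ 0.39934449 -0.29920238  1.46525369] [[-0.86684555 -0.49799888  0.02399807]
 [-0.31419548  0.50826695 -0.80183908]
 [ 0.38711754 -0.70261072 -0.59705794]] [0.50377186 0.20261978 1.07300731]
```

View pics/scene0.png

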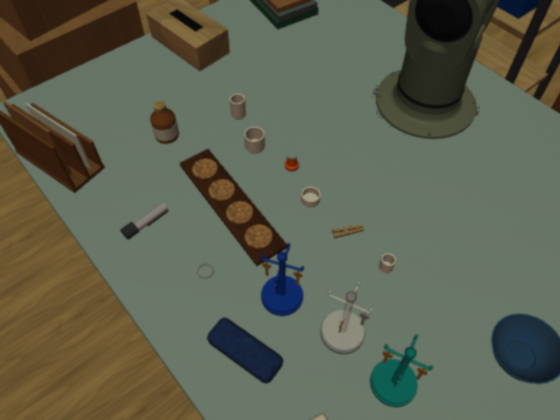

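View pics/side0.png

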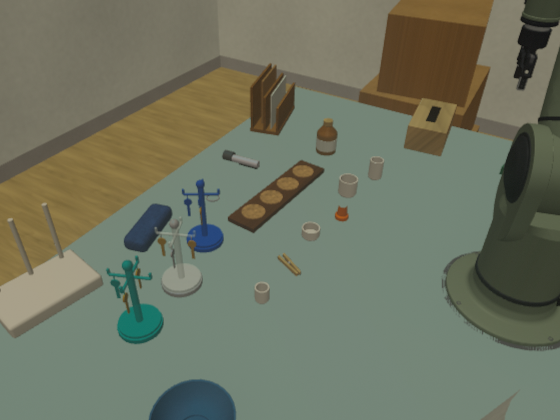

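The scene view shows the ledge with discs from (205,168) to (258,236). The bottle is beyond the upper end at (163,125), and the key stand (white base, 343,330) lies toward the lower end. The pots are 61 at (237,105), 50 at (254,140), 28 at (310,197) and 39 at (387,262). The side view agrees: the pots are at (376,168), (348,186), (311,231) and (262,292).

```bash
cat > h.py <<'E'
import numpy as np,cv2
from scipy.spatial.transform import Rotation as Ro
def ray(f,uv,z,s=None):
    d=np.linalg.inv(f["mtx"])@np.array([uv[0],uv[1],1.])
    if "R" in f: R=np.asarray(f["R"]);o=-R.T@f["t"];d=R.T@d
    else:
        T=f["T_tool_cam"];Rt=Ro.from_euler('xyz',s["tool_rot"]).as_matrix()
        o=s["position"]+Rt@T[:3,3];d=Rt@T[:3,:3]@d
    return o+d*(z-o[2])/d[2]
def blobs(m,a0,a1):
    n,l,st,c=cv2.connectedComponentsWithStats(m.astype(np.uint8))
    return [(c[i],st[i]) for i in range(1,n) if a0<st[i][4]<a1]
def cork(im):
    h=cv2.cvtColor(im,cv2.COLOR_BGR2HSV)
    return (h[...,0]>5)&(h[...,0]<22)&(h[...,1]>90)&(h[...,2]>105)
def white(im):
    b,g,r=[im[...,i].astype(int) for i in range(3)]
    return (r>g-2)&(r>95)&(r-b<60)&(r-b>0)
E
python3 - <<'E'
from h import *;import pickle
d=pickle.load(open('f0.pkl','rb'))
pots={'scene':{61:(237,105),50:(254,140),28:(310,197),39:(387,262)},'side':{61:(376,168),50:(348,186),28:(311,231),39:(262,292)}}
for n in('scene','side'):
    f=d[n];im=f["frame"]
    print(n,[im[v,u].tolist() for u,v in pots[n].values()])
    B=blobs(white(im),60,1500)
    for h,p in pots[n].items():
        c=min(B,key=lambda b:np.hypot(*(b[0]-p)));print(h,c[0].round(1),c[1],ray(f,c[0],h/2000).round(4))
    for c,st in blobs(cork(im),80,900): print('cork',c.round(1),st,ray(f,c,.018).round(4))
    print('stand',ray(f,{'scene':(343,331),'side':(182,280)}[n],.01).round(3))
E
```

```text
scene [[73, 88, 101], [123, 147, 154], [131, 157, 161], [120, 142, 149]]
61 [236.3 104.2] [230  93  15  26 205] [ 0.4237 -0.2978  0.0305]
50 [253.7 138.2] [244 127  21  26 302] [ 0.4605 -0.1759  0.025 ]
28 [309.9 196.1] [301 186  20  22 289] [0.4656 0.0473 0.014 ]
39 [387.1 261.7] [380 253  16  20 201] [0.4567 0.2904 0.0195]
cork [402.8   7.8] [395   1  14  14  99] [-0.2492 -0.3184  0.018 ]
cork [552.   12.8] [540   0  20  29 248] [-0.59   -0.0017  0.018 ]
cork [514.1  19.7] [494   9  40  24 401] [-0.4692 -0.0562  0.018 ]
cork [552.3  88.7] [543  79  17  19 172] [-0.2928  0.2003  0.018 ]
cork [  4.6 150.5] [  0 140  14  20 165] [ 0.9665 -0.5497  0.018 ]
cork [204.8 167.8] [193 159  23  18 299] [ 0.6098 -0.1807  0.018 ]
cork [221.7 189.1] [209 180  25  19 330] [ 0.6166 -0.1007  0.018 ]
cork [239.6 211.6] [227 202  25  20 365] [ 0.623  -0.0211  0.018 ]
cork [258.6 235.6] [246 225  25  22 405] [0.6298 0.0587 0.018 ]
cork [165.2 407.2] [132 386  56  34 678] [0.9945 0.2425 0.018 ]
cork [191.  414.9] [179 407  23  13 170] [0.9656 0.2841 0.018 ]
stand [0.637 0.342 0.01 ]
side [[95, 111, 117], [95, 111, 117], [141, 162, 166], [118, 137, 142]]
61 [375.5 167.8] [368 157  16  23 286] [ 0.4266 -0.289   0.0305]
50 [347.4 185.1] [338 174  20  24 383] [ 0.4635 -0.1703  0.025 ]
28 [310.3 230.9] [302 222  18  19 284] [0.467  0.0491 0.014 ]
39 [261.6 292.3] [255 282  15  22 272] [0.4604 0.2909 0.0195]
cork [302.5 170.6] [293 165  21  12 198] [ 0.6093 -0.1795  0.018 ]
cork [287.3 183.1] [277 177  22  13 224] [ 0.6158 -0.0993  0.018 ]
cork [270.8 196.5] [260 190  23  14 251] [ 0.6225 -0.0198  0.018 ]
cork [252.9 210.9] [242 204  23  15 282] [0.6293 0.0598 0.018 ]
cork [341.1 214.1] [335 206  13  15 143] [ 0.4276 -0.0489  0.018 ]
stand [0.634 0.343 0.01 ]
```

```bash
cat >> h.py <<'E'
def go(s,p,yaw):
    R0=Ro.from_euler('xyz',s["tool_rot"]);R1=Ro.from_euler('xyz',[np.pi,0,np.radians(yaw)])
    print('shift',(R0.inv().apply(np.array(p)-s["position"])*100).round(2),'turn',(R0.inv()*R1).as_rotvec(degrees=True).round(1))
E
python3 - <<'E'
from h import *;import pickle
from workcell import bot
d=pickle.load(open('f0.pkl','rb'))
print(ray(d['scene'],(282,297),.01),ray(d['side'],(205,238),.01))
print('top',ray(d['scene'],(283,250),.17),'arms',ray(d['scene'],(263,263),.15),ray(d['scene'],(303,268),.15),ray(d['side'],(184,194),.15),ray(d['side'],(218,194),.15))
go(bot.observe(),[.425,-.293,.22],85)
E
```

```text
[0.68342529 0.20563937 0.01      ] [0.67609368 0.20342139 0.01      ]
top [0.66951522 0.19135417 0.17      ] arms [0.70924526 0.18006746 0.15      ] [0.65802257 0.23640807 0.15      ] [0.70109933 0.23208746 0.15      ] [0.63652369 0.19205612 0.15      ]
shift [ 34.71 -24.27   1.1 ] turn [ -0.   -0.  -71.8]
```

Run:
```python
from h import *
from workcell import bot
go(bot.observe(),[.425,-.293,.22],0)
```

```text
shift [ 34.71 -24.27   1.1 ] turn [-0.   0.  13.2]
```

>>> servo_tool(
  plan=[
    [8.5,34.7,-24.3,1.1,0,0,13.2],
    [8.5,34.7,-24.3,1.1,0,0,13.2],
    [8.5,34.7,-24.3,1.1,0,0,13.2],
    [8.5,34.7,-24.3,1.1,0,0,13.2],
    [8.5,34.7,-24.3,1.1,0,0,13.2],
    [8.5,34.7,-24.3,1.1,0,0,13.2],
    [8.5,34.7,-24.3,1.1,0,0,13.2],
    [8.5,34.7,-24.3,1.1,0,0,13.2],
    [8.5,34.7,-24.3,1.1,0,0,13.2],
    [8.5,34.7,-24.3,1.1,0,0,13.2],
  ],
  force=30,
)

```text
clock: 1.15
position: [0.4272, -0.2898, 0.2201]
tool_rot: [-3.14, -0.001, 0.005]
force: [-0.7, -0.4, -0.5]
grip_width: 0.0847
finger_force: 0.0
```

Run:
```python
from h import *
from workcell import bot
s=bot.observe();f=bot.grab_frame("wrist");cv2.imwrite('pics/w1.png',f["frame"])
print(s["clock"],s["position"],s["tool_rot"],np.abs(s["qd"]).max())
for c,st in blobs(white(f["frame"]),800,60000): print(c.round(1),st,ray(f,c,.061,s).round(4))
```

```text
1.15 [ 0.42720457 -0.28976525  0.22009405] [-3.14048796e+00 -5.05388019e-04  4.75901388e-03] 0.06046306966471607
[528.9 263.1] [ 493  206   67  115 6455] [ 0.3476 -0.5551  0.061 ]
```

View pics/w1.png

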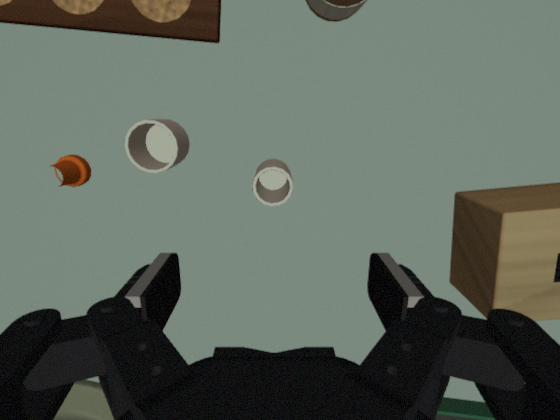

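The wrist view shows the 61 pot's rim centred near (273,187), the 50 pot's rim near (152,146), and the ledge at the upper left.

```bash
cat >> h.py <<'E'
def rim(f,uv,z,s,r=40):
    "rim ellipse near uv: bright pixels around it, fitted"
    im=f["frame"];u,v=map(int,uv);p=im[max(v-r,0):v+r,max(u-r,0):u+r].astype(int)
    m=((p[...,2]>=p[...,1]-4)&(p.min(2)>80)).astype(np.uint8)
    c=max(cv2.findContours(m,cv2.RETR_EXTERNAL,cv2.CHAIN_APPROX_NONE)[0],key=cv2.contourArea)
    e=cv2.fitEllipse(cv2.convexHull(c));q=np.array(e[0])+[max(u-r,0),max(v-r,0)]
    w=ray(f,q,z,s);print('rim',q.round(1),np.round(e[1],1),w.round(4));return w
E
python3 - <<'E'
from h import *
from workcell import bot
s=bot.observe();f=bot.grab_frame("wrist")
print(f["frame"][150,128],f["frame"][205,272],f["frame"][166,272],f["frame"][250,272])
for uv,z in(((273,187),.061),((153,146),.05)):
  try: rim(f,uv,z,s)
  except Exception as e: print(e)
  print(ray(f,uv,z,s))
E
```

```text
[67 76 81] [127 137 122] [160 167 162] [126 137 124]
rim [270.4 181. ] [40.1 47.7] [ 0.4315 -0.2884  0.061 ]
[ 0.42555006 -0.29095049  0.061     ]
rim [153.  142.8] [53.8 61.2] [ 0.4666 -0.1746  0.05  ]
[ 0.46349717 -0.17431109  0.05      ]
```

Run:
```python
from h import *
from workcell import bot
s=bot.observe();print(s["position"]);go(s,[.4255,-.291,.014],0)
```

```text
[ 0.42471521 -0.29292777  0.220152  ]
shift [ 0.09 -0.19 20.62] turn [0. 0. 0.]
```

Run:
```python
from h import *
from workcell import bot
s=bot.observe();f=bot.grab_frame("wrist");print(s["position"],f["frame"][166:170,273],f["frame"][202:207,273])
a=f["frame"][155:220,240:305];b=f["frame"][105:190,110:200]
cv2.imwrite('pics/w2.png',np.hstack([cv2.resize(a,(390,390)),cv2.resize(b,(390,368)) if 0 else cv2.copyMakeBorder(cv2.resize(b,None,fx=4,fy=4),0,50,10,0,cv2.BORDER_CONSTANT)]))
```

```text
[ 0.42471521 -0.29292777  0.220152  ] [[157 168 165]
 [135 151 150]
 [139 155 151]
 [151 169 163]] [[141 155 155]
 [125 137 132]
 [128 139 125]
 [127 138 123]
 [126 137 122]]
```

View pics/w2.png

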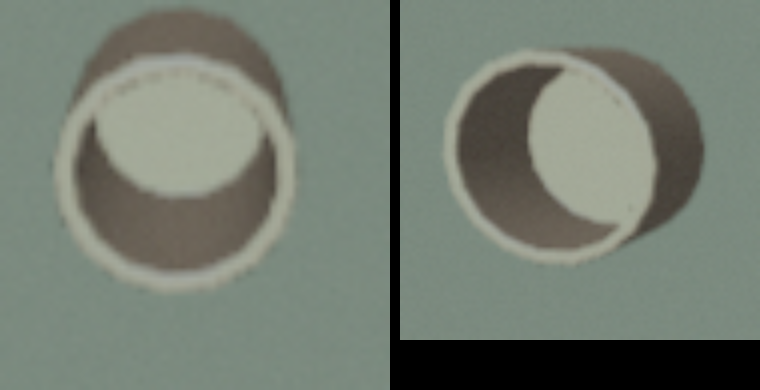

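The crop shows both rims clearly. The 61 rim is centred at frame pixel (269.2,183.8) and the 50 rim at (147.6,144.4). Rims are brighter in red than the table, which gives a clean mask.

```bash
sed -i 's/m=((p.*/m=(p[...,2]>138).astype(np.uint8)/' h.py
python3 - <<'E'
from h import *
from workcell import bot
s=bot.observe();f=bot.grab_frame("wrist")
for uv,z in(((269,184),.061),((148,144),.05)): w=rim(f,uv,z,s,34);print(ray(f,uv,z,s))
go(s,[*rim(f,(269,184),.061,s,34)[:2],.014],0)
E
```

```text
rim [268.1 183. ] [39.6 40.2] [ 0.428  -0.2881  0.061 ]
[ 0.42705601 -0.28901007  0.061     ]
rim [145.8 143.5] [50.  55.9] [ 0.4648 -0.1697  0.05  ]
[ 0.4643714  -0.17173043  0.05      ]
rim [268.1 183. ] [39.6 40.2] [ 0.428  -0.2881  0.061 ]
shift [ 0.39 -0.55 20.62] turn [ 0.   0.  -0.1]
```

>>> servo_tool(
  plan=[
    [8.5,0.3,-0.4,4,0,0,0],
    [8.5,0.3,-0.4,8,0,0,0],
    [8.5,0.3,-0.4,12,0,0,0],
    [8.5,0.3,-0.4,15,0,0,0],
    [8.5,0.3,-0.4,18,0,0,0],
    [8.5,0.3,-0.4,20,0,0,0],
    [8.5,0.3,-0.4,20.6,0,0,0],
    [8.5,0.3,-0.4,20.6,0,0,0],
    [7,0.3,-0.4,20.6,0,0,0],
    [6,0.3,-0.4,20.6,0,0,0],
  ],
)

```text
clock: 2.35
position: [0.4283, -0.2895, 0.0154]
tool_rot: [3.141, -0.001, -0.001]
force: [-0.2, 0.4, -0.4]
grip_width: 0.0604
finger_force: 0.0
```

>>> servo_tool(
  plan=[
    [5,0,0,0,0,0,0],
    [4.5,0,0,0,0,0,0],
    [4,0,0,0,0,0,0],
    [3.5,0,0,0,0,0,0],
    [3,0,0,0,0,0,0],
    [3,0,0,0,0,0,0],
    [3,0,0,0,0,0,0],
    [3,0,0,0,0,0,0],
  ],
  force=30,
)

```text
clock: 3.15
position: [0.428, -0.289, 0.0147]
tool_rot: [3.141, -0.0, -0.0]
force: [-1.5, 1.0, 8.5]
grip_width: 0.0391
finger_force: 29.2
```

>>> servo_tool(
  plan=[
    [3,0,0,-1,0,0,0],
    [3,0,0,-3,0,0,0],
    [3,0,0,-6,0,0,0],
    [3,0,0,-9,0,0,0],
    [3,0,0,-11,0,0,0],
    [3,0,0,-12,0,0,0],
    [3,0,0,-12,0,0,0],
  ],
)

```text
clock: 3.85
position: [0.4283, -0.2892, 0.1355]
tool_rot: [3.141, -0.002, -0.001]
force: [-0.0, -1.0, -1.4]
grip_width: 0.0396
finger_force: 30.5
```

Run:
```python
from h import *
from workcell import bot
s=bot.observe();print(s["position"],s["grip_width"],s["force"]);go(s,[.6296,.0593,.13],-5)
```

```text
[ 0.42828898 -0.28923646  0.13546467] 0.03959333039868373 [-0.01442253 -1.01567638 -1.37585344]
shift [ 20.1  -34.87   0.55] turn [ 0.1 -0.1  5. ]
```

>>> servo_tool(
  plan=[
    [3,1,-1.7,0,0,0,0],
    [3,3,-5.2,0,0,0,1],
    [3,5,-8.7,0,0,0,2],
    [3,7.5,-13,0,0,0,3],
    [3,10,-17.4,0,0,0,4],
    [3,12.5,-21.7,0.5,0,0,5],
    [3,15,-26,0.5,0,0,5],
    [3,17.5,-30.4,0.5,0,0,5],
    [3,19.3,-33.5,0.5,0,0,5],
    [3,20.1,-34.9,0.5,0,0,5],
  ],
)

```text
clock: 4.85
position: [0.6295, 0.0642, 0.1275]
tool_rot: [-3.141, 0.002, -0.084]
force: [0.7, -0.6, -0.5]
grip_width: 0.0388
finger_force: 30.5
```

>>> servo_tool(
  plan=[
    [3,0,0,0,0,0,0],
    [3,0,0,0,0,0,0],
    [3,0,0,0,0,0,0],
  ],
)

```text
clock: 5.15
position: [0.6285, 0.0582, 0.1288]
tool_rot: [3.141, 0.001, -0.09]
force: [0.0, 0.2, -0.6]
grip_width: 0.0388
finger_force: 30.5
```

Run:
```python
from h import *
from workcell import bot
s=bot.observe();print(s["position"],s["grip_width"]);go(s,[.6296,.0593,.034],-5)
f=bot.grab_frame("wrist");g=bot.grab_frame("side")
cv2.imwrite('pics/w3.png',np.hstack([cv2.resize(f["frame"],(400,300)),cv2.resize(g["frame"][100:310,120:400],(400,300))]))
```

```text
[0.62847873 0.05819752 0.12880834] 0.03883934582943714
shift [ 0.11 -0.13  9.48] turn [ 0.1  0.1 -0.1]
```

View pics/w3.png

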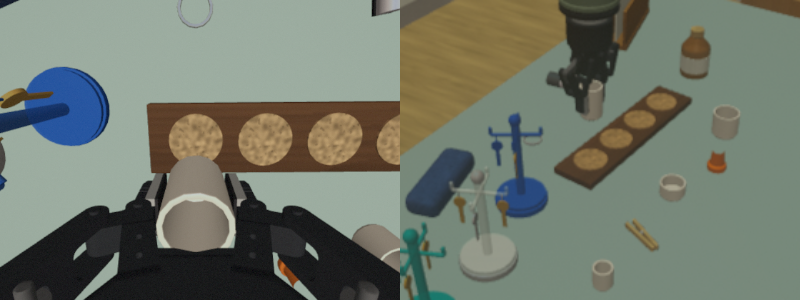

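The 61 pot is held upright above the end disc, which is at (195,140) in the half-size wrist view. It's clear of the blue stand.

Run:
```python
from h import *
from workcell import bot
s=bot.observe();f=bot.grab_frame("wrist")
for uv in((371.2,194.6),(469,193)):print(ray(f,uv,.018,s).round(4))
for c,st in blobs(cork(f["frame"]),1500,9000):print(c.round(1),st,ray(f,c,.018,s).round(4))
go(s,[.6300,.0593,.0345],-5)
```

```text
[ 0.6263 -0.0217  0.018 ]
[ 0.6205 -0.1016  0.018 ]
[274.2 191.9] [ 236  159   77   66 3898] [0.6357 0.0576 0.018 ]
[371.4 195. ] [ 334  158   76   75 4414] [ 0.626  -0.0218  0.018 ]
[468.8 194.3] [ 431  158   77   74 4412] [ 0.6194 -0.1015  0.018 ]
[545.9 198.1] [ 527  160   33   71 1730] [ 0.6105 -0.1652  0.018 ]
shift [ 0.12 -0.09  9.47] turn [ 0.   0.  -0.1]
```

>>> servo_tool(
  plan=[
    [3,0.25,0,2,0,0,0],
    [3,0.25,0,5,0,0,0],
    [3,0.25,0,7,0,0,0],
    [3,0.25,0,8.3,0,0,0],
    [3,0.25,0,9,0,0,0],
    [3,0.25,0,9.3,0,0,0],
    [3,0.25,0,9.4,0,0,0],
    [3,0.25,0,9.5,0,0,0],
    [3,0.25,0,9.5,0,0,0],
  ],
)

```text
clock: 6.2
position: [0.6319, 0.0598, 0.0349]
tool_rot: [-3.141, -0.001, -0.088]
force: [0.5, -0.2, -2.1]
grip_width: 0.0387
finger_force: 30.5
```

>>> servo_tool(
  plan=[
    [3,0,0,0.1,0,0,0],
    [3,0,0,0.15,0,0,0],
    [3,0,0,0.2,0,0,0],
    [3,0,0,0.2,0,0,0],
    [3,0,0,0.2,0,0,0],
  ],
)

```text
clock: 6.7
position: [0.6317, 0.0598, 0.0328]
tool_rot: [-3.142, -0.0, -0.088]
force: [-2.5, -0.4, 6.8]
grip_width: 0.0391
finger_force: 31.1
```

>>> servo_tool(
  plan=[
    [4.2,0,0,0,0,0,0],
    [4.8,0,0,0,0,0,0],
    [5.5,0,0,0,0,0,0],
    [7,0,0,0,0,0,0],
    [8,0,0,-0.5,0,0,0],
    [8.5,0,0,-3,0,0,0],
    [8.5,0,0,-7,0,0,0],
    [8.5,0,0,-11,0,0,0],
    [8.5,0,0,-14,0,0,0],
    [8.5,0,0,-14,0,0,0],
  ],
)

```text
clock: 7.7
position: [0.6336, 0.0599, 0.177]
tool_rot: [-3.14, -0.006, -0.088]
force: [0.4, -0.1, -0.7]
grip_width: 0.0853
finger_force: 0.0
```

Run:
```python
from h import *
from workcell import bot
go(bot.observe(),[.465,-.171,.21],85)
```

```text
shift [-14.74  24.48  -3.43] turn [  0.2  -0.4 -90.1]
```

>>> servo_tool(
  plan=[
    [8.5,-1.5,2.5,-3.4,0,0,-8],
    [8.5,-4,6.5,-3.4,0,0,-16],
    [8.5,-7,11.5,-3.4,0,0,-24],
    [8.5,-10,16.5,-3.4,0,0,-32],
    [8.5,-12,20,-3.4,0,0,-40],
    [8.5,-14,23,-3.4,0,0,-48],
    [8.5,-14.7,24.5,-3.4,0,0,-56],
    [8.5,-14.7,24.5,-3.4,0,0,-64],
    [8.5,-14.7,24.5,-3.4,0,0,-72],
    [8.5,-14.7,24.5,-3.4,0,0,-80],
  ],
)

```text
clock: 8.7
position: [0.4634, -0.1716, 0.2062]
tool_rot: [-3.142, -0.0, 1.314]
force: [0.4, -0.0, 0.2]
grip_width: 0.0847
finger_force: 0.0
```

>>> servo_tool(
  plan=[
    [8.5,0,0,0,0,0,-5],
    [8.5,0,0,0,0,0,-10],
    [8.5,0,0,0,0,0,-10],
    [8.5,0,0,0,0,0,-10],
    [8.5,0,0,0,0,0,-10],
  ],
)

```text
clock: 9.2
position: [0.4636, -0.1714, 0.2063]
tool_rot: [-3.141, 0.0, 1.481]
force: [-1.0, 0.5, 0.9]
grip_width: 0.0849
finger_force: 0.0
```

```bash
cat >> h.py <<'E'
def pix(f,s,X):
    T=f["T_tool_cam"];Rt=Ro.from_euler('xyz',s["tool_rot"]).as_matrix()
    c=T[:3,:3].T@(Rt.T@(np.array(X)-s["position"])-T[:3,3]);q=f["mtx"]@c;return q[:2]/q[2]
def look(bot,xy,h,zt,yaw,r=45):
    s=bot.observe();f=bot.grab_frame("wrist");uv=pix(f,s,[*xy,h]);print(s["position"].round(4),'expect',uv.round(0))
    w=rim(f,uv,h,s,r);go(s,[w[0],w[1],zt],yaw);return f
E
python3 - <<'E'
from h import *
from workcell import bot
f=look(bot,(.465,-.171),.05,.009,85);cv2.imwrite('pics/w4.png',f["frame"])
E
```

```text
[ 0.4636 -0.1714  0.2063] expect [274. 186.]
rim [273.1 184.4] [52.6 54. ] [ 0.4644 -0.1694  0.05  ]
shift [ 0.21  0.06 19.73] turn [-0.   0.  -0.2]
```

View pics/w4.png

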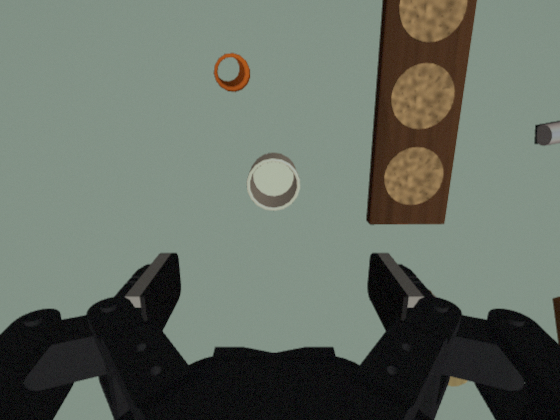

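The 50 pot's rim is at (273,184), matching the fit, and it's well clear of the ledge.

>>> servo_tool(
  plan=[
    [8.5,0.2,0,4,0,0,0],
    [8.5,0.2,0,8,0,0,0],
    [8.5,0.2,0,12,0,0,0],
    [8.5,0.2,0,15,0,0,0],
    [8.5,0.2,0,17.5,0,0,0],
    [8.5,0.2,0,19,0,0,0],
    [8.5,0.2,0,19.7,0,0,0],
    [8.5,0.2,0,19.7,0,0,0],
    [8,0.2,0,19.7,0,0,0],
    [7,0.2,0,19.7,0,0,0],
  ],
)

```text
clock: 10.25
position: [0.4643, -0.1697, 0.0101]
tool_rot: [3.14, 0.0, 1.483]
force: [0.8, -0.1, -0.2]
grip_width: 0.0704
finger_force: 0.0
```

>>> servo_tool(
  plan=[
    [6.5,0,0,0,0,0,0],
    [6,0,0,0,0,0,0],
    [5.5,0,0,0,0,0,0],
    [5,0,0,0,0,0,0],
    [4.5,0,0,0,0,0,0],
    [4,0,0,0,0,0,0],
    [4,0,0,0,0,0,0],
    [4,0,0,0,0,0,0],
  ],
)

```text
clock: 11.05
position: [0.4639, -0.1695, 0.0097]
tool_rot: [3.141, 0.0, 1.483]
force: [-2.7, 0.0, 9.1]
grip_width: 0.0515
finger_force: 29.8
```

>>> servo_tool(
  plan=[
    [4,0,0,-1,0,0,0],
    [4,0,0,-3,0,0,0],
    [4,0,0,-6,0,0,0],
    [4,0,0,-9,0,0,0],
    [4,0,0,-11,0,0,0],
    [4,0,0,-12,0,0,0],
    [4,0,0,-12,0,0,0],
  ],
)

```text
clock: 11.75
position: [0.4642, -0.1697, 0.1304]
tool_rot: [3.14, 0.001, 1.483]
force: [-0.1, -0.1, -2.0]
grip_width: 0.0514
finger_force: 31.8
```

Run:
```python
from h import *
from workcell import bot
s=bot.observe();go(s,[.6245,-.021,.13],85)
```

```text
shift [16.23 14.65  0.06] turn [ 0.1  0.  -0.1]
```

>>> servo_tool(
  plan=[
    [4,1,0.9,0,0,0,0],
    [4,3,2.7,0,0,0,0],
    [4,6,5.4,0,0,0,0],
    [4,9,8.1,0,0,0,0],
    [4,12,10.8,0,0,0,0],
    [4,14.5,13.1,0,0,0,0],
    [4,15.8,14.3,0,0,0,0],
    [4,16.2,14.6,0,0,0,0],
    [4,16.2,14.6,0,0,0,0],
    [4,16.2,14.6,0,0,0,0],
  ],
)

```text
clock: 12.75
position: [0.6227, -0.0215, 0.1286]
tool_rot: [-3.14, 0.001, 1.482]
force: [-0.5, 0.0, -1.9]
grip_width: 0.0513
finger_force: 31.7
```

Run:
```python
from h import *
from workcell import bot
s=bot.observe();print(s["position"]);go(s,[.6245,-.021,.0297],85)
```

```text
[ 0.62268559 -0.02153562  0.12856098]
shift [0.08 0.19 9.89] turn [-0.1  0.  -0.1]
```

>>> servo_tool(
  plan=[
    [4,0.1,0.2,2,0,0,0],
    [4,0.1,0.2,5,0,0,0],
    [4,0.1,0.2,7,0,0,0],
    [4,0.1,0.2,8.5,0,0,0],
    [4,0.1,0.2,9.4,0,0,0],
    [4,0.1,0.2,9.8,0,0,0],
    [4,0.1,0.2,9.9,0,0,0],
    [4,0.1,0.2,9.9,0,0,0],
    [4,0.1,0.2,9.9,0,0,0],
  ],
)

```text
clock: 13.65
position: [0.626, -0.0201, 0.031]
tool_rot: [3.141, -0.0, 1.483]
force: [0.4, 0.2, -1.0]
grip_width: 0.0514
finger_force: 31.8
```

>>> servo_tool(
  plan=[
    [4,0,0,0.1,0,0,0],
    [4,0,0,0.15,0,0,0],
    [4,0,0,0.2,0,0,0],
    [4,0,0,0.2,0,0,0],
  ],
)

```text
clock: 14.05
position: [0.6255, -0.0201, 0.0283]
tool_rot: [-3.142, -0.0, 1.483]
force: [-0.6, 0.5, -1.5]
grip_width: 0.0515
finger_force: 31.8
```

Still no contact, so I'll go 1 mm lower, then release.

>>> servo_tool(
  plan=[
    [4,0,0,0.05,0,0,0],
    [4,0,0,0.1,0,0,0],
    [4,0,0,0.1,0,0,0],
    [4,0,0,0.1,0,0,0],
  ],
)

```text
clock: 14.45
position: [0.6256, -0.02, 0.0278]
tool_rot: [3.141, 0.0, 1.483]
force: [-3.3, 1.2, 7.6]
grip_width: 0.0516
finger_force: 32.4
```

>>> servo_tool(
  plan=[
    [5.4,0,0,0,0,0,0],
    [5.9,0,0,0,0,0,0],
    [6.5,0,0,0,0,0,0],
    [7.5,0,0,0,0,0,0],
    [8.5,0,0,-0.5,0,0,0],
    [8.5,0,0,-3,0,0,0],
    [8.5,0,0,-7,0,0,0],
    [8.5,0,0,-11,0,0,0],
    [8.5,0,0,-16,0,0,0],
    [8.5,0,0,-18,0,0,0],
  ],
)

```text
clock: 15.45
position: [0.6269, -0.0198, 0.2123]
tool_rot: [3.136, -0.001, 1.483]
force: [-0.4, 0.3, -0.3]
grip_width: 0.085
finger_force: 0.0
```

Run:
```python
from h import *
from workcell import bot
s=bot.observe();go(s,[.4585,.2905,.2],85)
```

```text
shift [ 29.43 -19.5    1.15] turn [ 0.3 -0.  -0. ]
```

>>> servo_tool(
  plan=[
    [8.5,29.4,-19.5,1.2,0,0,0],
    [8.5,29.4,-19.5,1.2,0,0,0],
    [8.5,29.4,-19.5,1.2,0,0,0],
    [8.5,29.4,-19.5,1.2,0,0,0],
    [8.5,29.4,-19.5,1.2,0,0,0],
    [8.5,29.4,-19.5,1.2,0,0,0],
    [8.5,29.4,-19.5,1.2,0,0,0],
    [8.5,29.4,-19.5,1.2,0,0,0],
    [8.5,29.4,-19.5,1.2,0,0,0],
    [8.5,29.4,-19.5,1.2,0,0,0],
  ],
)

```text
clock: 16.45
position: [0.4577, 0.2889, 0.1954]
tool_rot: [3.141, 0.0, 1.482]
force: [-0.8, -0.6, 0.0]
grip_width: 0.0852
finger_force: 0.0
```

>>> servo_tool(
  plan=[
    [8.5,0,0,0,0,0,0],
    [8.5,0,0,0,0,0,0],
    [8.5,0,0,0,0,0,0],
  ],
)

```text
clock: 16.75
position: [0.4575, 0.2893, 0.1953]
tool_rot: [3.142, 0.0, 1.482]
force: [-0.4, 0.4, -0.0]
grip_width: 0.085
finger_force: 0.0
```

Run:
```python
from h import *
from workcell import bot
f=look(bot,(.4585,.2905),.039,.006,85,34);cv2.imwrite('pics/w5.png',f["frame"])
```

```text
[0.4575 0.2893 0.1953] expect [273. 185.]
rim [275.4 183.1] [31.7 31.9] [0.4606 0.2923 0.039 ]
shift [ 0.33  0.28 18.93] turn [ 0.   0.  -0.1]
```

View pics/w5.png

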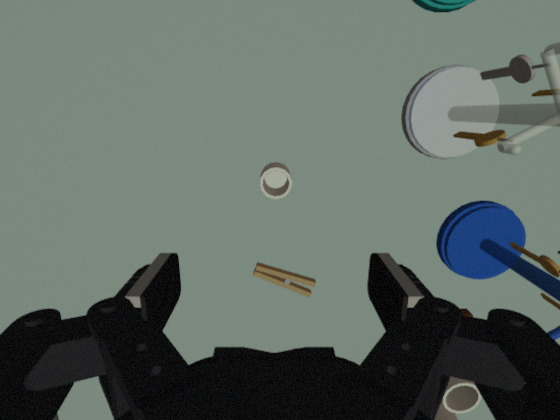

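The 39 pot's rim is at (275,183), with a clothes-peg behind it, out of the way. The steel-based stand at (450,110) is clear.

>>> servo_tool(
  plan=[
    [8.5,0.3,0.3,4,0,0,0],
    [8.5,0.3,0.3,8,0,0,0],
    [8.5,0.3,0.3,12,0,0,0],
    [8.5,0.3,0.3,15,0,0,0],
    [8,0.3,0.3,17,0,0,0],
    [7,0.3,0.3,18.3,0,0,0],
    [6.5,0.3,0.3,18.9,0,0,0],
    [6,0.3,0.3,18.9,0,0,0],
    [5.5,0.3,0.3,18.9,0,0,0],
    [5,0.3,0.3,18.9,0,0,0],
  ],
)

```text
clock: 17.8
position: [0.4609, 0.2929, 0.0072]
tool_rot: [3.14, -0.001, 1.483]
force: [0.3, -0.2, 0.4]
grip_width: 0.0502
finger_force: 0.0
```

>>> servo_tool(
  plan=[
    [4.5,0,0,0,0,0,0],
    [4,0,0,0,0,0,0],
    [3.5,0,0,0,0,0,0],
    [3,0,0,0,0,0,0],
    [2.5,0,0,0,0,0,0],
    [2.2,0,0,0,0,0,0],
    [2.2,0,0,0,0,0,0],
    [2.2,0,0,0,0,0,0],
  ],
)

```text
clock: 18.6
position: [0.4605, 0.2927, 0.0066]
tool_rot: [3.141, -0.0, 1.483]
force: [-0.6, -1.1, 6.0]
grip_width: 0.0316
finger_force: 29.2
```

>>> servo_tool(
  plan=[
    [2.2,0,0,-1,0,0,0],
    [2.2,0,0,-3,0,0,0],
    [2.2,0,0,-6,0,0,0],
    [2.2,0,0,-10,0,0,0],
    [2.2,0,0,-13,0,0,0],
    [2.2,0,0,-15,0,0,0],
    [2.2,0,0,-15,0,0,0],
  ],
)

```text
clock: 19.3
position: [0.4614, 0.2933, 0.1596]
tool_rot: [3.138, -0.003, 1.483]
force: [-0.3, -0.4, -1.0]
grip_width: 0.0315
finger_force: 29.9
```

Run:
```python
from h import *
from workcell import bot
s=bot.observe();go(s,[.618,-.1005,.15],85);go(s,[.46,-.1,.15],85)
```

```text
shift [-37.85  19.07   0.92] turn [ 0.2 -0.2 -0. ]
shift [-39.2    3.32   0.86] turn [ 0.2 -0.2 -0. ]
```

>>> servo_tool(
  plan=[
    [2.2,-1.5,0.7,0,0,0,0],
    [2.2,-4.5,2.3,0,0,0,0],
    [2.2,-8.5,4.3,0,0,0,0],
    [2.2,-13,6.5,0,0,0,0],
    [2.2,-17.5,8.8,0,0,0,0],
    [2.2,-22,11.1,0,0,0,0],
    [2.2,-26.5,13.3,0,0,0,0],
    [2.2,-31,15.6,0,0,0,0],
    [2.2,-34.5,17.4,0.5,0,0,0],
    [2.2,-37,18.6,0.9,0,0,0],
  ],
)

```text
clock: 20.3
position: [0.6128, -0.0969, 0.1461]
tool_rot: [-3.14, 0.001, 1.48]
force: [-0.8, 0.3, -0.4]
grip_width: 0.0314
finger_force: 29.9
```

>>> servo_tool(
  plan=[
    [2.2,-0.9,0.4,0,0,0,0],
    [2.2,-0.9,0.4,0,0,0,0],
    [2.2,-0.9,0.4,0,0,0,0],
    [2.2,-0.9,0.4,0,0,0,0],
  ],
)

```text
clock: 20.7
position: [0.6161, -0.0999, 0.1474]
tool_rot: [-3.141, -0.001, 1.485]
force: [-0.1, 0.3, 0.5]
grip_width: 0.0311
finger_force: 29.9
```

Run:
```python
from h import *
from workcell import bot
s=bot.observe();print(s["position"],s["grip_width"]);go(s,[.618,-.1005,.0266],85)
```

```text
[ 0.6160837  -0.09994182  0.14744795] 0.031067614991702044
shift [-0.05  0.2  12.08] turn [-0.  -0.   0.1]
```

>>> servo_tool(
  plan=[
    [2.2,0,0.1,3,0,0,0],
    [2.2,0,0.1,6.5,0,0,0],
    [2.2,0,0.1,9,0,0,0],
    [2.2,0,0.1,10.8,0,0,0],
    [2.2,0,0.1,11.6,0,0,0],
    [2.2,0,0.1,12,0,0,0],
    [2.2,0,0.1,12.1,0,0,0],
    [2.2,0,0.1,12.2,0,0,0],
    [2.2,0,0.1,12.2,0,0,0],
    [2.2,0,0.1,12.2,0,0,0],
  ],
)

```text
clock: 21.7
position: [0.6176, -0.1017, 0.0258]
tool_rot: [3.141, 0.0, 1.483]
force: [-0.3, 0.3, -0.3]
grip_width: 0.0314
finger_force: 29.9
```

>>> servo_tool(
  plan=[
    [2.2,0,0,0.05,0,0,0],
    [2.2,0,0,0.1,0,0,0],
    [2.2,0,0,0.15,0,0,0],
    [2.2,0,0,0.15,0,0,0],
  ],
)

```text
clock: 22.1
position: [0.6175, -0.1017, 0.0246]
tool_rot: [3.141, 0.0, 1.483]
force: [-4.9, 0.1, 13.9]
grip_width: 0.0316
finger_force: 31.0
```

>>> servo_tool(
  plan=[
    [3.4,0,0,-0.05,0,0,0],
    [4,0,0,-0.05,0,0,0],
    [5,0,0,-0.05,0,0,0],
    [6.5,0,0,-0.05,0,0,0],
    [8,0,0,-0.5,0,0,0],
    [8.5,0,0,-3,0,0,0],
    [8.5,0,0,-7,0,0,0],
    [8.5,0,0,-11,0,0,0],
    [8.5,0,0,-16,0,0,0],
    [8.5,0,0,-18,0,0,0],
  ],
)

```text
clock: 23.1
position: [0.6187, -0.1016, 0.2087]
tool_rot: [3.136, 0.0, 1.483]
force: [1.0, -0.5, 0.4]
grip_width: 0.0848
finger_force: 0.0
```

Run:
```python
from h import *
from workcell import bot
s=bot.observe();go(s,[.466,.048,.19],85)
```

```text
shift [ 13.56 -16.54   1.79] turn [ 0.3  0.  -0. ]
```

>>> servo_tool(
  plan=[
    [8.5,13.6,-16.5,1.6,0,0,0],
    [8.5,13.6,-16.5,1.6,0,0,0],
    [8.5,13.6,-16.5,1.6,0,0,0],
    [8.5,13.6,-16.5,1.6,0,0,0],
    [8.5,13.6,-16.5,1.6,0,0,0],
    [8.5,13.6,-16.5,1.6,0,0,0],
    [8.5,13.6,-16.5,1.6,0,0,0],
    [8.5,13.6,-16.5,1.6,0,0,0],
    [8.5,13.6,-16.5,1.6,0,0,0],
  ],
)

```text
clock: 24.0
position: [0.4655, 0.0476, 0.1877]
tool_rot: [-3.142, -0.0, 1.481]
force: [-0.3, -0.2, -0.5]
grip_width: 0.085
finger_force: 0.0
```

Run:
```python
from h import *
from workcell import bot
f=look(bot,(.466,.048),.028,.004,85,40);cv2.imwrite('pics/w6.png',f["frame"])
```

```text
[0.4655 0.0476 0.1877] expect [273. 185.]
rim [274.7 183. ] [46. 47.] [0.4679 0.0501 0.028 ]
shift [ 0.27  0.21 18.37] turn [-0.  -0.  -0.1]
```

View pics/w6.png

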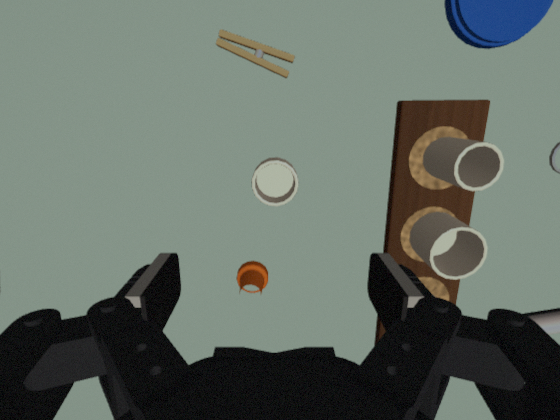

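The 28 pot's rim is at (275,183). The 61 and 50 pots stand upright on their discs at (475,165) and (450,250).

>>> servo_tool(
  plan=[
    [8.5,0.25,0.2,4,0,0,0],
    [8.5,0.25,0.2,8,0,0,0],
    [8.5,0.25,0.2,12,0,0,0],
    [8.5,0.25,0.2,15,0,0,0],
    [8.5,0.25,0.2,17,0,0,0],
    [8,0.25,0.2,18,0,0,0],
    [7.5,0.25,0.2,18.3,0,0,0],
    [7,0.25,0.2,18.3,0,0,0],
    [6.5,0.25,0.2,18.3,0,0,0],
    [6,0.25,0.2,18.3,0,0,0],
  ],
)

```text
clock: 25.05
position: [0.4678, 0.0506, 0.0057]
tool_rot: [3.14, -0.0, 1.483]
force: [0.2, 0.0, -0.3]
grip_width: 0.0599
finger_force: 0.0
```

>>> servo_tool(
  plan=[
    [5.5,0,0,0,0,0,0],
    [5,0,0,0,0,0,0],
    [4.5,0,0,0,0,0,0],
    [4,0,0,0,0,0,0],
    [3.5,0,0,0,0,0,0],
    [3.5,0,0,0,0,0,0],
    [3.5,0,0,0,0,0,0],
  ],
)

```text
clock: 25.75
position: [0.4673, 0.0506, 0.0052]
tool_rot: [3.141, 0.0, 1.483]
force: [-2.7, -0.5, 11.9]
grip_width: 0.0447
finger_force: 28.9
```

>>> servo_tool(
  plan=[
    [3.5,0,0,-1,0,0,0],
    [3.5,0,0,-3,0,0,0],
    [3.5,0,0,-6,0,0,0],
    [3.5,0,0,-10,0,0,0],
    [3.5,0,0,-13,0,0,0],
    [3.5,0,0,-14,0,0,0],
    [3.5,0,0,-14,0,0,0],
  ],
)

```text
clock: 26.45
position: [0.4678, 0.0505, 0.1462]
tool_rot: [3.139, -0.0, 1.482]
force: [0.2, -0.1, -1.7]
grip_width: 0.0442
finger_force: 31.5
```

Run:
```python
from h import *
from workcell import bot
s=bot.observe();go(s,[.611,-.18,.14],85)
```

```text
shift [-21.69  16.3    0.66] turn [ 0.1 -0.  -0.1]
```

>>> servo_tool(
  plan=[
    [3.5,-1,0.8,0,0,0,0],
    [3.5,-3.5,2.6,0,0,0,0],
    [3.5,-7,5.3,0,0,0,0],
    [3.5,-11,8.3,0,0,0,0],
    [3.5,-15,11.3,0,0,0,0],
    [3.5,-18.5,13.9,0,0,0,0],
    [3.5,-20.7,15.6,0,0,0,0],
    [3.5,-21.7,16.3,0,0,0,0],
    [3.5,-21.7,16.3,0,0,0,0],
    [3.5,-21.7,16.3,0,0,0,0],
  ],
)

```text
clock: 27.45
position: [0.6097, -0.1789, 0.1437]
tool_rot: [-3.14, -0.001, 1.484]
force: [-0.4, 0.3, 0.9]
grip_width: 0.044
finger_force: 31.5
```

Run:
```python
from h import *
from workcell import bot
s=bot.observe();print(s["position"],s["grip_width"]);go(s,[.611,-.18,.0232],85)
g=bot.grab_frame("side");w=bot.grab_frame("wrist")
cv2.imwrite('pics/w7.png',np.hstack([cv2.resize(w["frame"],(400,300)),cv2.resize(g["frame"][110:230,220:380],(400,300))]))
```

```text
[ 0.60974435 -0.17885867  0.1437392 ] 0.044020257561788324
shift [-0.11  0.16 12.05] turn [-0.1 -0.   0. ]
```

View pics/w7.png

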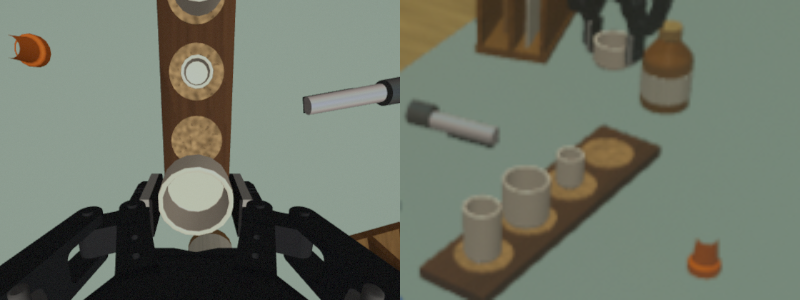

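Three pots stand on discs as intended, and the 28 pot is held level above the last one. The bottle, just beyond the ledge end, is close, so I'll check its clearance.

Run:
```python
from h import *;import pickle
d=pickle.load(open('f0.pkl','rb'))
for n,cap,lab in(('scene',(159.5,104.5),(165,133)),('side',(327.5,122.5),(326.5,145))):
    print(n,ray(d[n],cap,.106).round(3),ray(d[n],lab,.03).round(3))
```

```text
scene [ 0.614 -0.352  0.106] [ 0.627 -0.331  0.03 ]
side [ 0.611 -0.336  0.106] [ 0.606 -0.333  0.03 ]
```

>>> servo_tool(
  plan=[
    [3.5,-0.1,0.1,3,0,0,0],
    [3.5,-0.1,0.1,6.5,0,0,0],
    [3.5,-0.1,0.1,9,0,0,0],
    [3.5,-0.1,0.1,10.7,0,0,0],
    [3.5,-0.1,0.1,11.5,0,0,0],
    [3.5,-0.1,0.1,11.8,0,0,0],
    [3.5,-0.1,0.1,12,0,0,0],
    [3.5,-0.1,0.1,12,0,0,0],
    [3.5,-0.1,0.1,12,0,0,0],
  ],
)

```text
clock: 28.45
position: [0.6118, -0.181, 0.0256]
tool_rot: [3.14, 0.0, 1.483]
force: [-0.0, -0.3, -0.4]
grip_width: 0.0442
finger_force: 31.5
```

>>> servo_tool(
  plan=[
    [3.5,0,0,0.05,0,0,0],
    [3.5,0,0,0.1,0,0,0],
    [3.5,0,0,0.15,0,0,0],
    [3.5,0,0,0.15,0,0,0],
  ],
)

```text
clock: 28.85
position: [0.6115, -0.1809, 0.0234]
tool_rot: [3.141, 0.0, 1.483]
force: [-0.3, -0.5, 1.0]
grip_width: 0.0441
finger_force: 31.6
```

>>> servo_tool(
  plan=[
    [3.5,0,0,0.05,0,0,0],
    [3.5,0,0,0.05,0,0,0],
    [4.7,0,0,0.05,0,0,0],
    [5.3,0,0,0.05,0,0,0],
    [6,0,0,0.05,0,0,0],
    [7,0,0,0,0,0,0],
    [8,0,0,-0.5,0,0,0],
    [8.5,0,0,-3,0,0,0],
    [8.5,0,0,-7,0,0,0],
    [8.5,0,0,-11,0,0,0],
  ],
)

```text
clock: 29.85
position: [0.611, -0.1807, 0.1346]
tool_rot: [-3.141, -0.0, 1.483]
force: [0.5, -0.8, 0.8]
grip_width: 0.0851
finger_force: 0.0
```

>>> servo_tool(
  plan=[
    [8.5,-2,-2,-5,0,0,0],
    [8.5,-4,-5,-10,0,0,0],
    [8.5,-4,-10,-10,0,0,0],
    [8.5,-4,-15,-10,0,0,0],
    [8.5,-4,-18,-10,0,0,0],
    [8.5,-4,-20,-10,0,0,0],
    [8.5,-4,-20,-10,0,0,0],
    [8.5,-4,-20,-10,0,0,0],
  ],
)

```text
clock: 30.65
position: [0.4089, -0.2035, 0.2339]
tool_rot: [3.141, 0.001, 1.482]
force: [0.1, -0.4, -0.3]
grip_width: 0.0849
finger_force: 0.0
```

Run:
```python
from h import *
from workcell import bot
s=bot.observe();print(s["clock"],s["force"])
g=bot.grab_frame("side");w=bot.grab_frame("scene")
D={61:(.6313,.0587),50:(.6245,-.021),39:(.618,-.1005),28:(.611,-.18)}
for f in(w,g):
  for h,p in D.items():
    R,t=np.asarray(f["R"]),f["t"]
    q=f["mtx"]@(R@np.array([*p,.018+h/1000])+t);uv=q[:2]/q[2]
    print(h,'expect rim',uv.round(1))
cv2.imwrite('pics/w8.png',np.hstack([cv2.resize(w["frame"][130:265,150:330],(400,300)),cv2.resize(g["frame"][130:235,220:360],(400,300))]))
```

```text
30.65 [ 0.10805636 -0.35810068 -0.28954532]
61 expect rim [257.1 220.9]
50 expect rim [237.7 199.3]
39 expect rim [219.7 179.4]
28 expect rim [203.2 160.8]
61 expect rim [252.2 191.3]
50 expect rim [270.6 180.7]
39 expect rim [287.2 171. ]
28 expect rim [302.6 162.2]
```

View pics/w8.png

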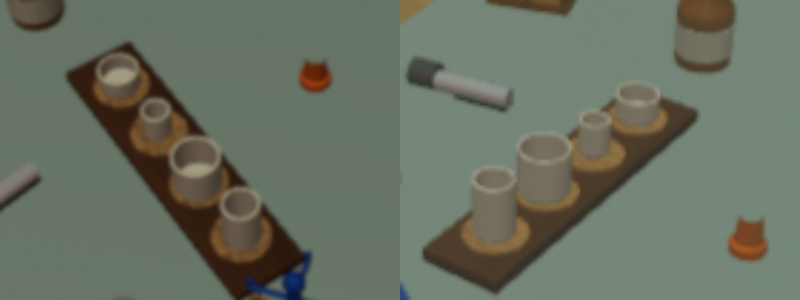

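All four pots stand upright and centred on their discs, in descending order from the key-stand end. The rims are within about 2 px (some 5 mm) of where I expected them.

```bash
python3 -c "
from workcell import bot
print(bot.job_done())"
```

```text
the job is handed in; nothing more can be done
None
```

The job is handed in: the 61, 50, 39 and 28 mm pots stand upright and released on the four discs in that order from the key-stand end, and the last pictures show each centred to within about 5 mm; no verdict came back.

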